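Start the screw of a hand press without cross-threading it

TASK

The crank screw of the small hand press stands in its threaded collar but is not started. Take it by the crank handle, turn it backward (anticlockwise seen from above) until you feel it drop into the start of the thread, then forward (clockwise) one full turn, give or take a few degrees. Finish there, still gripping the handle so the screw stays started: do not let go, and leave the things around the press where they are.

Things in the scene. Friction and masses are not known exactly. Their poses are not given: they have to be found in the camera images.
- press: Small grey hand press, fixed: base 90 x 150 x 12 mm (x, y, z), two steel posts, a cross plate (nut plate, top at 77 mm) and on it a steel collar, 66 mm outer diameter, top at 106 mm, with the coarse thread inside. Origin: underside of the base, under the screw axis; z up; y along the line of the two posts. Its highest parts are the crank arm and handle.
- screw_axis (a point): Point fixed to the press on the vertical axis of the screw, 147 mm above the worktop: the height of the top of the crank arm while the screw is not started.
- crank_hub (a point): Point on the screw: the centre of the top of the crank hub, on the screw's axis. 147 mm above the worktop at the start; sinks with the screw.
- screw_turn (a joint): Turn of the screw, rad; grows forward (clockwise from above). At 0 the crank arm points along the press's own -y, at pi/2 along its own -x. Starts between 0.7 and 2.4. Turned backward, the screw drops into the thread between 0.3 and 0.15 and meets a solid stop at about -0.1. Turned forward undropped, it binds at about 5.8. One turn from the drop reads about 6.3; hard end at 7.2.
- screw_drop (a joint): How far the screw has sunk, m: 0 as it rests on top of the thread, 0.008 after the drop into its start, 0.008 more per turn forward (0.016 after one turn). The screw (about 0.5 kg) sinks by its own weight: do not lift or press it. It turns with about 0.05 N m of friction (1.2 N at the handle) and stays where it is left.
- handle: Black upright sleeve on the crank pin, 24 mm diameter, 40 mm long; origin: centre of its lower end. It circles the screw axis at 42 mm radius, spins freely on its pin and slides freely on it by 22 mm, resting on the crank arm. Held firmly, it keeps its height and the pin (10 mm thick, its head 66 mm above the arm's top) sinks through it: a level circle without turning the hand will do.
- handle_grip (a point): Point to grip: on the axis of the handle sleeve, 24 mm above its lower end (171 mm above the worktop at the start).
- tape_roll: Bystander: roll of tape lying flat, 52 mm diameter, 18 mm high, beside the press; origin at the centre of its underside.
- vial: Bystander: small white-capped vial, 23 mm diameter, 46 mm high, standing behind the press; origin at the centre of its underside.
- petri_dish: Bystander: flat dish, 83 mm diameter, 6 mm high, beside the press; origin at the centre of its underside.
- stain_bottle: Bystander: small stain bottle, 37 mm diameter, 69 mm high, standing further back; origin at the centre of its underside.

How it is judged:
By the outcome, as a careful person would: the job done as asked, in the order asked, and still so for the second after the job is handed in, while the arm keeps its last pose, push and grip.
It also fails if it takes over 64 s, if anything falls off the work surface, if the arm or the gripper's body presses on something with over 40 N, if the wrist force passes 120 N, or if a joint passes its speed limit or range.

ROBOT

A 6-joint arm with a two-finger parallel gripper is mounted at the origin on a cart in front of the work surface, level with it; the furniture and walls round the work are solid. World frame = base frame: x ahead of the robot, y to its left, z up, the work surface at z = 0. Lengths are in m, angles in rad, forces in N, time in s.
With the tool pointing down it reaches from about 0.325 to 0.75 m from the base axis. Payload 7.6 kg.
Tool frame: the origin (TCP) lies at the very end of the fingers, on their centre line; the grasp point (between the pads) lies 19 mm behind it; z points along the fingers, y is the line along which they close (so a half turn about z gives the same grasp; the last joint's range is limited). The gripper opens to 85 mm and grips with 20 to 120 N. Pads are 22 mm wide; open, the fingers measure 114 mm over their backs; the gripper's body (76 mm by 85 mm) begins 54 mm behind the grasp point. The pads swing forward as they close: fully open they stand 13 mm farther back than shut.
Start: joints at [1.251, 0.052, 1.401, -0, 1.689, -0.07], TCP at [0.13, 0.509, 0.231] pointing down, gripper open.
Joint ranges: [-2.9, 2.9], [-0.91, 2.17], [0.12, 2.37], [-1.06, 4.2], [0.26, 2.73], [-2.93, 2.93]. Speed limits (rad/s): [2.57, 2.57, 3.01, 3.14, 3.14, 3.14].

INTERFACE

Orientations are given as a unit quaternion [x, y, z, w].
In Python, from cell import robot gives the robot as it stands.
- The arm moves only by the tool servo_tool, never from a script. Its argument "deltas" is a list of rows, each a list of 7 numbers: the shift along the world's x, y, z in units of 50 mm (1.0 is 50 mm), then the turn, a rotation vector about the world's x, y, z in units of 6 degrees (1.0 is 6 degrees), then the finger opening in mm, from 0 to 85.4. A call has 1 to 12 rows; each row shifts and turns the commanded pose from where the row before left it; what a row does not reach is not made up. A row lasts 1/8 s, in which the tool goes at most 62.5 mm and 10.7 degrees, less where a joint would pass 70% of its speed; a pose out of reach is approached as far as the arm can. A call is refused whole if a number of a shift passes 1 or a number of a turn 1, either way. A call with a gripper value outside its range is refused whole. The fingers move at their own pace and stop on an object; "newtons" is the grip in N (left out, the last holds). Time passes only in rows, so rows that do not move let the fingers close. It gives the time, the measured TCP pose, the force, the opening and the grip force at its end, in the units of the state.
- robot.get_state(): the state, without advancing time (a new reading comes with each control period).
- robot.capture(name): name is "scene" or "top" or "wrist"; returns a dict with "frame" (420x560x3 uint8, red, green, blue), "range_z" (420x560 float32, m along the optical axis (not along the pixel's ray), 0 where there is no reading), "fx", "fy", "cx", "cy" (pixels), "world_to_cam" (4x4, takes a point from world to camera coordinates). Camera axes: x right, y up, looking along -z (the intrinsics and any distortion apply to the point x, -y, -z); pixel columns grow to the right and rows downward; lengths in m; the calibration is good to about 2 mm. A picture is of the moment at which its call begins.
- robot.close_job(): hands the job in; it is judged then, once.
The state is a dict: "time_s": time; "joint_positions": joint angles; "joint_vel": joint speeds; "tau": joint torques, N m; "position": TCP position; "orientation": TCP orientation; "contact_force": force on the tool from outside, world axes, zero at the start; "torque": the same for the moment, N m; "gripper_width": opening from 0.0 (shut) to 1.0 (fully open); "grasp_force": force on a finger pad.
Only numpy, scipy, OpenCV 4.12 (cv2) and the standard library are available. Lean on these libraries where they do the work, as an engineer would, in place of code of your own. Each camera call takes 0.05 s, during which the arm holds its last target. There are 200 camera calls.

## Working session

There is one attempt and no reset: what is moved stays moved. The work goes in short steps, Python scripts to look and compute and a tool call to move; the robot and the scene stay as the last step left them, time stands still between calls to the robot, and variables do not carry over. Pictures are saved under pics/ and viewed, at most 10 in all, crops included, and the job is handed in when it is done.

Besides the shell and the picture viewer there is one more tool, called after "Request:" as name([rows], argument=value, ...), one row to a line, values as JSON. servo_tool: Moves the arm, as the interface text tells. Its arguments: {"type":"object","properties":{"deltas":{"type":"array"},"newtons":{"type":"number"}},"required":["deltas"]}

```bash
mkdir -p pics; ls
cat > h.py <<'E'
import numpy as np, cv2
from cell import robot
def cap(n,f=None):
    c=robot.capture(n)
    if f: cv2.imwrite('pics/'+f,cv2.cvtColor(c['frame'],cv2.COLOR_RGB2BGR))
    return c
def pts(c):
    z=c['range_z']; v,u=np.mgrid[:z.shape[0],:z.shape[1]]
    P=np.stack([(u-c['cx'])/c['fx']*z,-(v-c['cy'])/c['fy']*z,-z,np.ones_like(z)],-1)
    return (P@np.linalg.inv(c['world_to_cam']).T)[...,:3]
def ray(c,u,v,h):
    T=np.linalg.inv(c['world_to_cam']); d=T[:3,:3]@np.array([(u-c['cx'])/c['fx'],-(v-c['cy'])/c['fy'],-1]); o=T[:3,3]
    return o+d*(h-o[2])/d[2]
E
python3 - <<'E'
from h import *
a=cap('scene','s1.png');b=cap('top','t1.png')
s=robot.get_state();print(s)
for c in(a,b):print(c['fx'],c['cx'],c['cy'],np.linalg.inv(c['world_to_cam']).round(3).tolist(),[k for k in c])
E
```

```text
pics
{'time_s': 0.1, 'joint_positions': array([ 1.25074017e+00,  5.27717108e-02,  1.40159674e+00,  1.41653889e-05,
        1.68857559e+00, -7.02810948e-02]), 'joint_vel': array([ 0.00048808, -0.0016056 , -0.00139367, -0.00123091,  0.00028149,
        0.00102981]), 'tau': array([ 1.23246336e-03, -3.82576776e+01, -3.60990179e+01, -9.41602116e-05,
        4.66979924e-03, -1.30546560e-06]), 'position': array([0.12965725, 0.50847681, 0.23057108]), 'orientation': array([ 1.24562291e-01,  9.92211560e-01, -6.61502498e-04, -1.37939447e-04]), 'contact_force': array([0.05620235, 0.43739902, 0.1210259 ]), 'torque': array([-0.00288365, -0.00335209,  0.02551901]), 'grasp_force': 0.0, 'gripper_width': 1.0009216022876946}
504.34465041988415 276.12037397413167 207.14778975431494 [[0.891, 0.356, -0.28, 0.258], [-0.453, 0.697, -0.556, -0.633], [-0.003, 0.623, 0.783, 0.983], [0.0, 0.0, 0.0, 1.0]] ['frame', 'range_z', 'fx', 'fy', 'cx', 'cy', 'world_to_cam']
532.7580225034591 282.29661445431026 204.66205409048385 [[-0.0, 0.995, -0.102, 0.472], [-1.0, 0.0, 0.006, 0.004], [0.006, 0.102, 0.995, 1.189], [0.0, 0.0, 0.0, 1.0]] ['frame', 'range_z', 'fx', 'fy', 'cx', 'cy', 'world_to_cam']
```

View pics/s1.png

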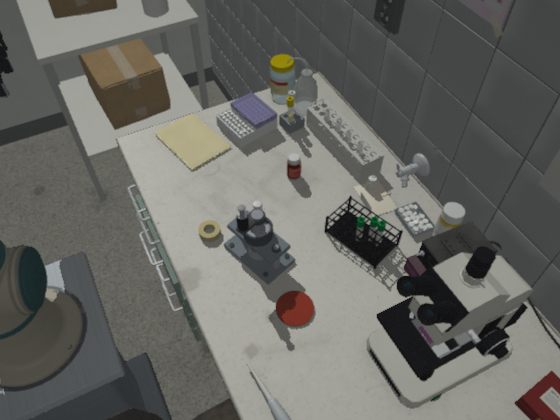

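View pics/t1.png

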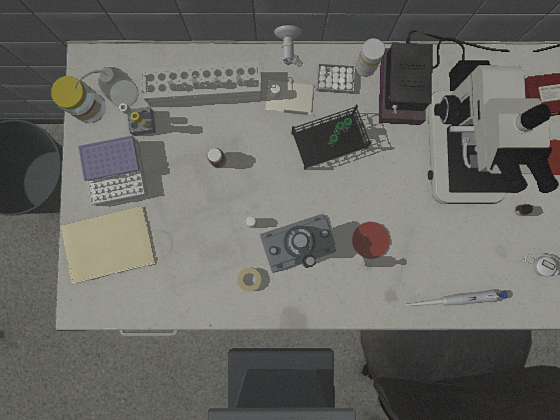

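The scene view shows the press near (258,245), with the black handle at about (242,218). In the top view the press is at (298,242), the tape at (250,279), the vial at (251,222), the dish at (371,240) and the bottle at (216,157). Next I'll measure with depth.

Run:
```python
from h import *
b=cap('top');a=cap('scene')
for c,n,(u0,u1,v0,v1) in((b,'top',(240,400,190,300)),(a,'scene',(190,320,190,330))):
    P=pts(c)[v0:v1,u0:u1]
    F=c['frame'][v0:v1,u0:u1]
    print(n)
    for lo,hi in((.18,.23),(.135,.155),(.1,.11),(.07,.08),(.01,.016)):
        m=(P[...,2]>lo)&(P[...,2]<hi)
        q=P[m]
        if len(q):print(lo,hi,len(q),q.mean(0).round(4),np.percentile(q,[2,98],axis=0).round(4).tolist())
    m=((P[...,2]>.009)&(P[...,2]<.016))
    if m.sum()>50:
        r=cv2.minAreaRect((P[m][:,:2]*1000).astype(np.float32));print(r)
    cv2.imwrite(f'pics/c_{n}.png',cv2.resize(cv2.cvtColor(F,cv2.COLOR_RGB2BGR),None,fx=4,fy=4,interpolation=2))
```

```text
top
0.18 0.23 89 [ 0.4708 -0.0527  0.2028] [[0.4603, -0.0639, 0.182], [0.4808, -0.0414, 0.2158]]
0.135 0.155 391 [ 0.5002 -0.0407  0.1471] [[0.4618, -0.0586, 0.1414], [0.5242, -0.0217, 0.152]]
0.1 0.11 318 [ 0.5132 -0.0354  0.1043] [[0.4795, -0.0687, 0.1002], [0.5404, -0.0065, 0.1085]]
0.07 0.08 1047 [ 0.5092 -0.0363  0.0761] [[0.4653, -0.1068, 0.0719], [0.5531, 0.0308, 0.0796]]
0.01 0.016 543 [ 0.4949 -0.0284  0.0125] [[0.4129, -0.2071, 0.0101], [0.5684, 0.0866, 0.0158]]
((508.9884948730469, -65.30404663085938), (132.27615356445312, 341.9529724121094), 14.365128517150879)
scene
0.18 0.23 115 [ 0.4713 -0.0584  0.1986] [[0.4619, -0.0659, 0.1806], [0.4798, -0.049, 0.2146]]
0.135 0.155 322 [ 0.4996 -0.0487  0.1468] [[0.461, -0.067, 0.1372], [0.5269, -0.0252, 0.1537]]
0.1 0.11 234 [ 0.5128 -0.0552  0.1042] [[0.4816, -0.072, 0.1002], [0.5424, -0.029, 0.1091]]
0.07 0.08 650 [ 0.5122 -0.0644  0.0763] [[0.4656, -0.1122, 0.0711], [0.5557, 0.026, 0.0797]]
0.01 0.016 1014 [ 0.4935 -0.0527  0.0126] [[0.4195, -0.1847, 0.0102], [0.5664, 0.0789, 0.0157]]
((504.62506103515625, -67.17744445800781), (123.65045166015625, 346.01666259765625), 14.916823387145996)
```

View pics/c_top.png

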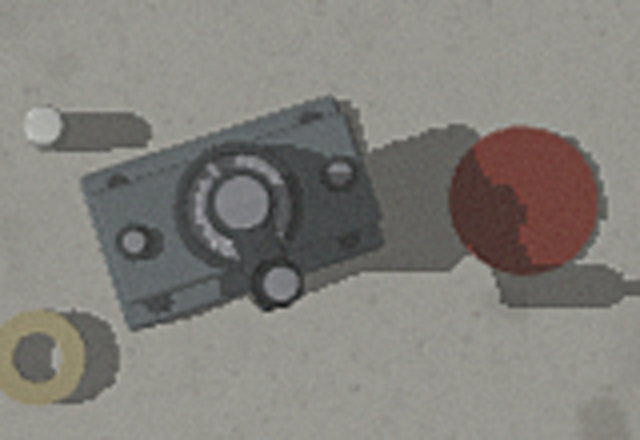

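View pics/c_scene.png

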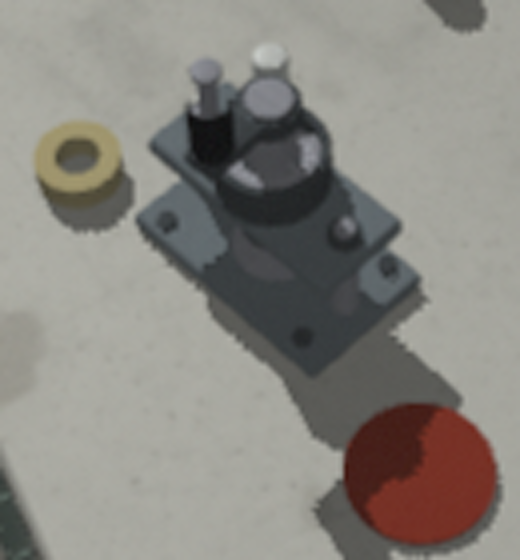

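The top crop shows the hub at full-image (300.5,240.5), the pin head at (310,261), and the posts at (273.5,250) and (325,233.5). In the scene crop, the pin head is at (241,207.5), the hub at (257.5,215), and the handle is clear of the other parts.

Run:
```python
from h import *
b=cap('top');a=cap('scene')
print('pose',robot.get_state()['position'])
for n,c,hub,pin in(('top',b,(300.3,240.3),(310.1,261)),('scene',a,(257.4,215.2),(241.3,207.6))):
    H=ray(c,*hub,.147);Pn=ray(c,*pin,.213);d=Pn-H
    print(n,H[:2].round(4),Pn[:2].round(4),np.hypot(d[0],d[1]),np.degrees(np.arctan2(d[1],d[0])))
    P=pts(c)
    g=c['frame'].astype(int)
    for nm,m in(('hubtop',(abs(P[...,2]-.147)<.004)&(g.min(-1)>60)),('pinhead',(P[...,2]>.207)&(P[...,2]<.222)),):
        m&=(abs(P[...,0]-.5)<.08)&(abs(P[...,1]+.04)<.06)
        q=P[m];v,u=np.nonzero(m)
        if len(q):print(nm,len(q),q.mean(0).round(4),q.min(0).round(3),q.max(0).round(3),u.mean().round(1),v.mean().round(1))
p=[ray(b,273.5,250.3,.08),ray(b,324.8,233.5,.08)];d=p[0]-p[1];print('posts',p,np.degrees(np.arctan2(d[1],d[0])))
q=pts(b);
m=(abs(q[...,2]-.0765)<.003)&(abs(q[...,0]-.5)<.1)&(abs(q[...,1]+.04)<.12)
print(cv2.minAreaRect((q[m][:,:2]*1000).astype(np.float32)))
```

```text
pose [0.12971611 0.50863135 0.23101541]
top [ 0.5098 -0.0379] [ 0.4697 -0.053 ] 0.0427795825953187 -159.3790277640731
hubtop 292 [ 0.5016 -0.0394  0.1472] [ 0.458 -0.057  0.143] [ 0.526 -0.022  0.151] 301.1 244.5
pinhead 59 [ 0.4707 -0.0527  0.212 ] [ 0.464 -0.06   0.208] [ 0.477 -0.046  0.216] 309.9 260.5
scene [ 0.5122 -0.0399] [ 0.4723 -0.0555] 0.04291587559178361 -158.65042676449445
hubtop 128 [ 0.5098 -0.0383  0.1483] [ 0.476 -0.065  0.143] [ 0.529 -0.02   0.151] 256.0 214.7
pinhead 47 [ 0.4724 -0.0558  0.2125] [ 0.465 -0.063  0.209] [ 0.48  -0.047  0.216] 241.4 207.8
posts [array([0.49145525, 0.01509014, 0.08      ]), array([ 0.52627834, -0.09168239,  0.08      ])] 108.06336127914153
((509.78826904296875, -37.62110900878906), (61.30231857299805, 141.1150360107422), 18.30696678161621)
```

Request:
servo_tool([
  [0.3, -0.5, 0.1, 0, 0, 0, 85],
  [0.6, -0.9, 0.1, 0, 0, 0, 85],
  [0.6, -1, 0.1, 0, 0, 0, 85],
  [0.6, -1, 0.1, 0, 0, 0, 85],
  [0.6, -1, 0.1, 0, 0, 0, 85],
  [0.6, -1, 0, 0, 0, 0, 85],
  [0.6, -1, 0, 0, 0, 0, 85],
  [0.6, -1, 0, 0, 0, 0, 85],
  [0.6, -1, 0, 0, 0, 0, 85],
  [0.6, -1, 0, 0, 0, 0, 85],
  [0.6, -0.9, 0, 0, 0, 0, 85],
  [0.5, -0.7, 0, 0, 0, 0, 85],
], newtons=40)

```text
time_s: 1.8
position: [0.4705, -0.0433, 0.2562]
orientation: [0.125, 0.992, 0.0, 0.0]
contact_force: [0.1, 0.2, -0.7]
gripper_width: 0.994
grasp_force: 0.0
```

Request:
servo_tool([
  [0.04, -0.25, 0, 0, 0, 0, 85],
  [0, 0, 0, 0, 0, 0, 85],
])

```text
time_s: 2.05
position: [0.4715, -0.054, 0.2562]
orientation: [0.125, 0.992, 0.0, -0.0]
contact_force: [0.6, 0.7, -0.8]
gripper_width: 0.996
grasp_force: 0.0
```

Run:
```python
from h import *
s=robot.get_state();print(s['time_s'],s['position'],s['orientation'],s['contact_force'],s['joint_positions'])
w=cap('wrist','w1.png');P=pts(w)
m=(P[...,2]>.2)&(P[...,2]<.222)&(abs(P[...,0]-.47)<.04)&(abs(P[...,1]+.05)<.04)
v,u=np.nonzero(m);print(m.sum())
if m.any():print(P[m].mean(0),np.median(P[m],0),u.mean(),v.mean(),ray(w,u.mean(),v.mean(),.213))
```

```text
2.05 [ 0.47151131 -0.05397207  0.25615043] [ 1.25131396e-01  9.92140117e-01  1.62488472e-04 -3.09967622e-04] [ 0.64609784  0.67194073 -0.76168879] [-1.91967615e-01 -9.56993296e-02  1.49732077e+00  2.87189539e-04
  1.74061137e+00 -1.51179495e+00]
470
[ 0.46991103 -0.05276939  0.21240397] [ 0.46982724 -0.05273295  0.21268499] 280.38510638297873 230.67872340425532 [ 0.46966067 -0.05271267  0.213     ]
```

View pics/w1.png

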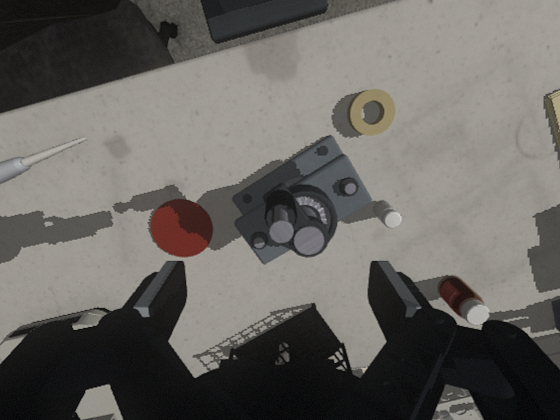

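The wrist view shows the pin head at (280,231) and the hub at (309,238), both between the open fingers. I'll descend on it.

Request:
servo_tool([
  [-0.02, 0.01, -0.3, 0, 0, 0, 85],
  [0, 0, -0.4, 0, 0, 0, 85],
  [0, 0, -0.4, 0, 0, 0, 85],
  [0, 0, -0.4, 0, 0, 0, 85],
  [0, 0, -0.36, 0, 0, 0, 85],
  [0, 0, -0.2, 0, 0, 0, 85],
  [0, 0, 0, 0, 0, 0, 60],
])

```text
time_s: 2.98
position: [0.4704, -0.053, 0.1526]
orientation: [0.124, 0.992, 0.0, -0.001]
contact_force: [0.2, -0.1, 0.1]
gripper_width: 0.81
grasp_force: 0.0
```

Request:
servo_tool([
  [0, 0, 0, 0, 0, 0, 40],
  [0, 0, 0, 0, 0, 0, 30],
  [0, 0, 0, 0, 0, 0, 26],
  [0, 0, 0, 0, 0, 0, 20],
  [0, 0, 0, 0, 0, 0, 15],
  [0, 0, 0, 0, 0, 0, 15],
])

```text
time_s: 3.72
position: [0.4714, -0.0533, 0.1541]
orientation: [0.125, 0.992, 0.0, 0.001]
contact_force: [3.8, 1.9, 4.8]
gripper_width: 0.267
grasp_force: 39.4
```

Run:
```python
from h import *
s=robot.get_state();print(s)
b=cap('wrist','w2.png');print(ray(b,309,238,.147))
```

```text
{'time_s': 3.725, 'joint_positions': array([-1.90594134e-01, -5.56141665e-02,  1.66296870e+00,  4.31577662e-04,
        1.53195116e+00, -1.51169919e+00]), 'joint_vel': array([-1.45064955e-03,  6.77203570e-05,  6.48457502e-04,  8.88844649e-04,
        2.13858115e-04,  8.16769005e-04]), 'tau': array([-1.13346845e+00, -3.02368891e+01, -3.10754907e+01, -7.51505233e-01,
        1.00449868e+00,  5.09482546e-03]), 'position': array([ 0.47144894, -0.05325586,  0.15409017]), 'orientation': array([1.24529556e-01, 9.92215216e-01, 1.40041567e-04, 1.15517779e-03]), 'contact_force': array([3.81104269, 1.88578516, 4.7574864 ]), 'torque': array([ 0.36938883, -0.64655443,  0.03136874]), 'grasp_force': 39.397575601469725, 'gripper_width': 0.2673183077336739}
[ 0.46285591 -0.03550719  0.147     ]
```

View pics/w2.png

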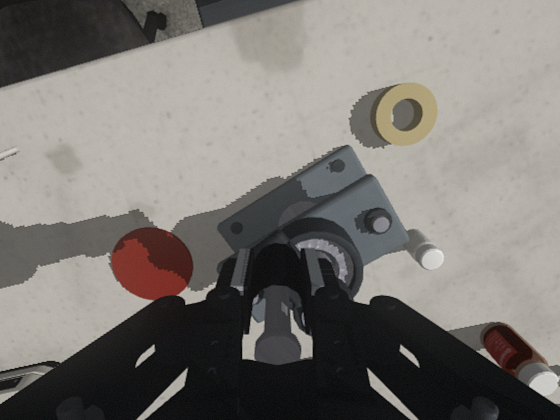

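The wrist view shows the handle held between the pads near (275,265), and nothing else is touched. I'll work out the arc steps, including a small relief of the closing push.

```bash
cat > arc.py <<'E'
import sys,numpy as np
def arc(p,C,a0,a1,n,r=.042):
    p=np.array(p,float)
    for a in np.radians(np.linspace(a0,a1,n+1)[1:]):
        t=np.array(C)+r*np.array([np.cos(a),np.sin(a)]); d=np.round((t-p)/.05,2); p=p+d*.05
        print([*d.tolist()],end=' ')
    print(p)
E
python3 -c "
from arc import *
arc((.4704,-.053),(.5108,-.0384),-159.2,-74.8,8)"
```

```text
[0.09, -0.15] [0.09, -0.12] [0.12, -0.1] [0.13, -0.09] [0.14, -0.05] [0.15, -0.03] [0.16, -0.01] [0.15, 0.03] [ 0.5219 -0.079 ]
```

Request:
servo_tool([
  [0, 0, 0.05, 0, 0, 0, 15],
  [0.09, -0.15, 0, 0, 0, 0, 15],
  [0.09, -0.12, 0, 0, 0, 0, 15],
  [0.12, -0.1, 0, 0, 0, 0, 15],
  [0, 0, 0, 0, 0, 0, 15],
  [0, 0, 0, 0, 0, 0, 15],
])

```text
time_s: 4.53
position: [0.4861, -0.0707, 0.1552]
orientation: [0.124, 0.992, 0.001, 0.0]
contact_force: [5.8, 6.1, -0.6]
gripper_width: 0.269
grasp_force: 39.4
```

```bash
python3 -c "
from arc import *
arc((.4854,-.0715),(.5116,-.0376),-127.5,-75,5)"
```

```text
[0.14, -0.07] [0.15, -0.06] [0.15, -0.03] [0.15, 0.0] [0.15, 0.03] [ 0.5224 -0.078 ]
```

Request:
servo_tool([
  [0.14, -0.07, 0, 0, 0, 0, 15],
  [0.15, -0.06, 0, 0, 0, 0, 15],
  [0.15, -0.03, 0, 0, 0, 0, 15],
  [0, 0, 0, 0, 0, 0, 15],
])

```text
time_s: 5.03
position: [0.5072, -0.0778, 0.1544]
orientation: [0.124, 0.992, 0.002, -0.002]
contact_force: [1.8, 9.3, -0.3]
gripper_width: 0.268
grasp_force: 39.5
```

Request:
servo_tool([
  [0.15, 0, 0, 0, 0, 0, 15],
  [0, 0, 0, 0, 0, 0, 15],
  [0, 0, 0, 0, 0, 0, 15],
])

```text
time_s: 5.4
position: [0.5144, -0.0776, 0.1543]
orientation: [0.124, 0.992, 0.002, -0.002]
contact_force: [-0.1, 9.5, -0.3]
gripper_width: 0.271
grasp_force: 39.5
```

Run:
```python
from h import *
for n,x0,x1,y0,y1 in(('scene',190,320,190,330),('top',240,400,190,300)):
    c=cap(n);P=pts(c)
    m=(abs(P[...,2]-.145)<.012)&(np.hypot(P[...,0]-.511,P[...,1]+.038)<.013)
    print(n,m.sum(),np.median(P[m],0) if m.any() else 0)
    g=cv2.cvtColor(c['frame'],cv2.COLOR_RGB2BGR)[y0:y1,x0:x1];cv2.imwrite(f'pics/d_{n}.png',cv2.resize(g,None,fx=4,fy=4,interpolation=2))
print(robot.get_state()['torque'])
```

```text
scene 74 [ 0.50852542 -0.03756888  0.14134856]
top 0 0
[ 1.55293992 -0.19564381  0.04537649]
```

View pics/d_scene.png

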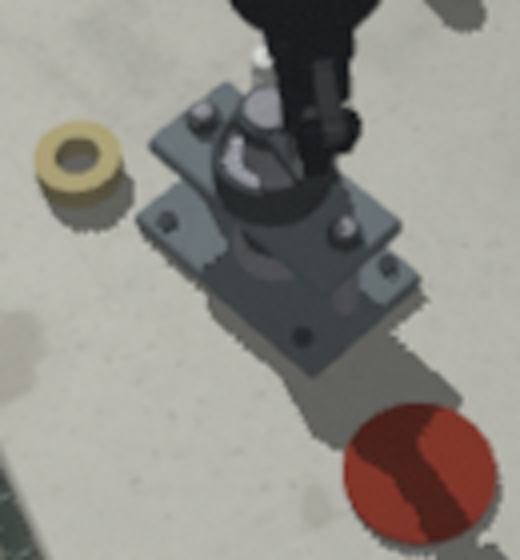

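The scene crop shows the gripper on the handle at about (264,222) full-image, with the hub lower: depth reads about 0.141 against 0.148 before, which suggests the drop has happened. I'll go a little further back and relieve the radial push.

Request:
servo_tool([
  [0.06, 0.04, 0, 0, 0, 0, 15],
  [0.06, 0.03, 0, 0, 0, 0, 15],
  [0, 0, 0, 0, 0, 0, 15],
  [0, 0, 0, 0, 0, 0, 15],
])

```text
time_s: 6.0
position: [0.5211, -0.0762, 0.1556]
orientation: [0.125, 0.992, 0.0, -0.0]
contact_force: [-3.0, 2.1, 0.4]
gripper_width: 0.269
grasp_force: 39.6
```

Run:
```python
from h import *
c=cap('scene');P=pts(c)
m=(np.hypot(P[...,0]-.511,P[...,1]+.038)<.03)&(c['frame'].min(-1)>70)&(P[...,2]<.16)&(P[...,2]>.1)
m[:,:240]=0
print(m.sum(),np.histogram(P[m][:,2],bins=np.arange(.1,.161,.004)))
h=m&(P[...,2]>.125);print(h.sum(),np.median(P[h],0))
s=robot.get_state();print(s['position'],s['torque'])
```

```text
211 (array([57, 22, 11,  7,  1,  0,  1,  0,  1, 20, 77, 14,  0,  0,  0]), array([0.1  , 0.104, 0.108, 0.112, 0.116, 0.12 , 0.124, 0.128, 0.132,
       0.136, 0.14 , 0.144, 0.148, 0.152, 0.156, 0.16 ]))
113 [ 0.51069698 -0.03757325  0.14163646]
[ 0.52106497 -0.07619353  0.15567194] [0.37930843 0.44933391 0.01692948]
```

```bash
cat > hub.py <<'E'
from h import *
def hub():
    o=cv2.cvtColor(cv2.imread('pics/s1.png'),cv2.COLOR_BGR2GRAY); c=cap('scene','now.png'); n=cv2.cvtColor(c['frame'],cv2.COLOR_RGB2GRAY)
    x0,x1,y0,y1=249,262,208,222   # left part of the hub disc
    K=8
    t=cv2.resize(o[y0:y1,x0:x1],None,fx=K,fy=K,interpolation=2); s=cv2.resize(n[y0-8:y1+12,x0-8:x1+8],None,fx=K,fy=K,interpolation=2)
    r=cv2.matchTemplate(s,t,cv2.TM_CCOEFF_NORMED); _,v,_,p=cv2.minMaxLoc(r)
    W=c['world_to_cam']
    def pr(z):
        q=W@[.511,-.0385,z,1]; return np.array([c['cx']-c['fx']*q[0]/q[2],c['cy']+c['fy']*q[1]/q[2]])
    P=pts(c);m=(np.hypot(P[...,0]-.511,P[...,1]+.038)<.012)&(c['frame'].min(-1)>70)&(P[...,2]>.12)&(P[...,2]<.16)
    print('score',v,'shift px',np.array(p)/K-8,'expected for 8,16 mm',pr(.139)-pr(.147),pr(.131)-pr(.147),'depth z',np.median(P[m][:,2]),m.sum())
if __name__=='__main__':hub()
E
python3 hub.py
```

```text
score 0.955568790435791 shift px [0.125 2.25 ] expected for 8,16 mm [0.12656066 2.31964677] [0.25163789 4.61210473] depth z 0.14172029220758703 78
```

The drop is confirmed: the hub shifted 2.25 px, where 8 mm predicts 2.3. Now I'll go forward with a centre refitted from the measured points.

```bash
python3 -c "
from arc import *
arc((.5209,-.0760),(.5095,-.0357),-74,-194,12)"
```

```text
[-0.14, -0.03] [-0.15, -0.0] [-0.14, 0.02] [-0.14, 0.05] [-0.13, 0.07] [-0.11, 0.09] [-0.1, 0.11] [-0.07, 0.13] [-0.06, 0.13] [-0.02, 0.15] [-0.01, 0.14] [0.03, 0.15] [ 0.4689 -0.0255]
```

Request:
servo_tool([
  [-0.14, -0.03, 0, 0, 0, 0, 15],
  [-0.15, 0, 0, 0, 0, 0, 15],
  [-0.14, 0.02, 0, 0, 0, 0, 15],
  [-0.14, 0.05, 0, 0, 0, 0, 15],
  [-0.13, 0.07, 0, 0, 0, 0, 15],
  [-0.11, 0.09, 0, 0, 0, 0, 15],
  [0, 0, 0, 0, 0, 0, 15],
])

```text
time_s: 6.98
position: [0.4805, -0.066, 0.1562]
orientation: [0.124, 0.992, 0.0, 0.0]
contact_force: [2.1, 3.7, 0.2]
gripper_width: 0.265
grasp_force: 39.6
```

Request:
servo_tool([
  [-0.1, 0.11, 0, 0, 0, 0, 15],
  [-0.07, 0.13, 0, 0, 0, 0, 15],
  [-0.06, 0.13, 0, 0, 0, 0, 15],
  [-0.02, 0.15, 0, 0, 0, 0, 15],
  [-0.01, 0.14, 0, 0, 0, 0, 15],
  [0.03, 0.15, 0, 0, 0, 0, 15],
  [0, 0, 0, 0, 0, 0, 15],
])

```text
time_s: 7.85
position: [0.4691, -0.0247, 0.1556]
orientation: [0.124, 0.992, 0.001, -0.0]
contact_force: [1.1, 1.5, -1.2]
gripper_width: 0.269
grasp_force: 39.7
```

```bash
python3 -c "
from arc import *
arc((.4689,-.0255),(.5097,-.0355),-194,-314,12)"
```

```text
[0.05, 0.14] [0.07, 0.13] [0.09, 0.11] [0.11, 0.1] [0.13, 0.07] [0.13, 0.06] [0.15, 0.03] [0.14, -0.0] [0.15, -0.02] [0.14, -0.05] [0.13, -0.07] [0.11, -0.1] [ 0.5389 -0.0055]
```

Request:
servo_tool([
  [0.05, 0.14, 0, 0, 0, 0, 15],
  [0.07, 0.13, 0, 0, 0, 0, 15],
  [0.09, 0.11, 0, 0, 0, 0, 15],
  [0.11, 0.1, 0, 0, 0, 0, 15],
  [0.13, 0.07, 0, 0, 0, 0, 15],
  [0.13, 0.06, 0, 0, 0, 0, 15],
  [0, 0, 0, 0, 0, 0, 15],
])

```text
time_s: 8.72
position: [0.4994, 0.0051, 0.1561]
orientation: [0.124, 0.992, 0.0, 0.001]
contact_force: [3.6, 0.4, 0.4]
gripper_width: 0.266
grasp_force: 39.7
```

Request:
servo_tool([
  [0.15, 0.03, 0, 0, 0, 0, 15],
  [0.14, 0, 0, 0, 0, 0, 15],
  [0.15, -0.02, 0, 0, 0, 0, 15],
  [0.14, -0.05, 0, 0, 0, 0, 15],
  [0.13, -0.07, 0, 0, 0, 0, 15],
  [0.11, -0.1, 0, 0, 0, 0, 15],
  [0, 0, 0, 0, 0, 0, 15],
])

```text
time_s: 9.6
position: [0.5401, -0.0065, 0.1559]
orientation: [0.125, 0.992, -0.0, 0.001]
contact_force: [-0.2, -5.4, -0.3]
gripper_width: 0.267
grasp_force: 39.8
```

```bash
python3 -c "
from arc import *
from scipy.optimize import least_squares as L
p=np.array([(.4861,-.0707),(.5072,-.0778),(.4805,-.066),(.4691,-.0247),(.4994,.0051),(.5401,-.0065),(.5211,-.0762)])
s=L(lambda c:np.hypot(*(p-c[:2]).T)-.042,[.51,-.036]);C=s.x;print(C,s.fun.round(4))
ang=lambda q:np.degrees(np.arctan2(q[1]-C[1],q[0]-C[0]))
print(ang(p[-1]),ang(p[-2]))
a=ang(p[-2]);arc((.5389,-.0055),C,a,-74.5,12)"
```

```text
[ 0.50966025 -0.03575392] [0.0001 0.0001 0.     0.     0.0001 0.0002 0.    ]
-74.20700491565098 43.861959769757306
[0.11, -0.14] [0.07, -0.12] [0.05, -0.14] [0.02, -0.14] [0.0, -0.14] [-0.02, -0.15] [-0.05, -0.13] [-0.08, -0.13] [-0.09, -0.11] [-0.11, -0.09] [-0.12, -0.07] [-0.14, -0.05] [ 0.5209 -0.076 ]
```

Request:
servo_tool([
  [0.11, -0.14, 0, 0, 0, 0, 15],
  [0.07, -0.12, 0, 0, 0, 0, 15],
  [0.05, -0.14, 0, 0, 0, 0, 15],
  [0.02, -0.14, 0, 0, 0, 0, 15],
  [0, -0.14, 0, 0, 0, 0, 15],
  [-0.02, -0.15, 0, 0, 0, 0, 15],
  [0, 0, 0, 0, 0, 0, 15],
])

```text
time_s: 10.48
position: [0.5502, -0.0477, 0.1554]
orientation: [0.125, 0.992, 0.0, -0.001]
contact_force: [-7.1, 0.7, -0.9]
gripper_width: 0.266
grasp_force: 39.8
```

Request:
servo_tool([
  [-0.05, -0.13, 0, 0, 0, 0, 15],
  [-0.08, -0.13, 0, 0, 0, 0, 15],
  [-0.09, -0.11, 0, 0, 0, 0, 15],
  [-0.11, -0.09, 0, 0, 0, 0, 15],
  [-0.12, -0.07, 0, 0, 0, 0, 15],
  [-0.14, -0.05, 0, 0, 0, 0, 15],
  [0, 0, 0, 0, 0, 0, 15],
  [0, 0, 0, 0, 0, 0, 15],
  [0, 0, 0, 0, 0, 0, 15],
])

```text
time_s: 11.6
position: [0.5212, -0.0762, 0.1556]
orientation: [0.125, 0.992, 0.0, -0.0]
contact_force: [-2.5, 3.5, -0.3]
gripper_width: 0.261
grasp_force: 39.8
```

Run:
```python
from hub import *
hub()
n=cv2.imread('pics/now.png')[150:330,170:340];cv2.imwrite('pics/e.png',cv2.resize(n,None,fx=3,fy=3))
s=robot.get_state();p=s['position'];print(p,s['contact_force'],np.degrees(np.arctan2(p[1]+.03575,p[0]-.50966)))
```

```text
score 0.9095352292060852 shift px [0.375 4.5  ] expected for 8,16 mm [0.12656066 2.31964677] [0.25163789 4.61210473] depth z 0.1338761774370394 76
[ 0.52118247 -0.07619173  0.15563312] [-3.36658294e+00  3.13055302e+00  1.27712381e-03] -74.09692904013741
```

View pics/e.png

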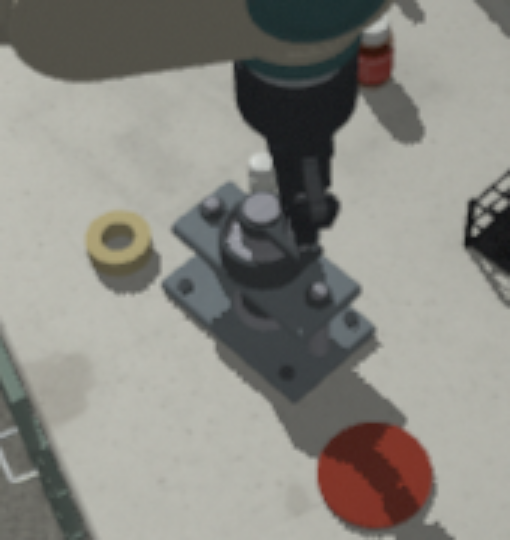

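The picture shows the hub sunk by about 16 mm, with the crank back along the post line towards the dish. The grip is still held, and the tape, vial, bottle and dish are where they were. I'll hand the job in.

```bash
python3 -c "
from cell import robot
print(robot.close_job())"
```

```text
the job is handed in; nothing more can be done
None
```

The screw was turned back until it dropped (about 8 mm), then forward one full turn to about 16 mm sunk, and the job was handed in at about 12 s with the handle still gripped and the bystanders unmoved.

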